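# Lock the skate-runner clamp with the extension bar

### The job

Clamp the skate runner in its jig: pick up the yellow extension bar, slip its socket well over the red clamp lever, and swing the lever down with it past the dead point until it stays locked down. Work the lever only through the bar, not with the gripper itself. Then draw the bar off the lever, lay it back down flat on the black rubber mat, let go of it, and leave the oil bottle, the stone and the brass gauge where they are.

Things in the scene. Friction and masses are not known exactly. Their poses are not given: they have to be found in the camera images.
- jig: Fixed jig: black base plate 220 x 170 x 14 (x -155 to +65), a green block with a 280 long flat aluminium skate runner across its -x end (top 99 high), and a toggle clamp on a grey post; its brass pressing arm stands up to 220 high over the runner when open. Origin on the bench below the lever's pivot; z up; the lever points to +x, roughly towards the robot. Beyond x = +25 only the lever stands.
- lever (a joint): Lever angle, rad. 0 = open, on its stop, pointing 0.65 (37 degrees) above level; grows as it swings down (elevation = 0.65 - value). A spring resists with up to 1.9 N m (most when open), falling to none at the dead point 0.55; let go before that, it flies back open. Past 0.55 the spring drives it on to the end stop at 0.75 (6 degrees below level), where it stays locked.
- lever_tip (a point): Tip of the red clamp lever, a straight bar of 14 x 14 mm section whose last 15 mm taper to a blunt 6 mm tip. This point is on its axis, 95 mm from the pivot; x along the lever, outwards, y along the pivot axis. The first 20 mm from the pivot lie between the cheek plates; the rest is free.
- bar: Loose straight extension bar, 195 long, about 0.32 kg, balancing near its origin at mid length on its axis; x towards the socket's open mouth. Yellow square shaft 20 x 20 from x = -85 to 40; black end collar 32 x 32 behind it; dark steel socket 32 x 32 from x = 40 to 95. Starts lying level on collar and socket on the mat, axis 16 above the mat, mouth roughly away from the robot.
- mat: Fixed black rubber mat on the bench, 240 (x) x 150 (y) x 2 thick, left or right of the jig; origin at the centre of its underside, z up.
- tray: Fixed shallow blue tray, 200 (x) x 130 (y) x 22 high, on the other side of the jig from the mat; holds the brass gauge. Origin at the centre of its underside.
- gauge: Brass blade gauge lying loose in the tray, 100 x 35 x 30 high with its steel button; not to be disturbed. Origin at the centre of its underside.
- oil: Loose white oil bottle with red cap, 44 in diameter, 110 tall, standing on the bench beyond mat or tray; not to be disturbed. Origin at the centre of its underside.
- stone: Loose brick-red honing stone, 30 (x) x 110 (y) x 22 high, lying on the bench beyond mat or tray; not to be disturbed. Origin at the centre of its underside.
- pivot (a point): Pivot of the clamp lever, 120 above the bench over the jig's origin, between two grey cheek plates (40 wide over both) reaching 16 mm along +x and 138 above the bench. The lever turns about the jig's y axis here.
- bar_mouth (a point): Middle of the socket's open mouth, at x = 95 mm on the bar. The hollow is 22 x 22 mm square, 50 deep, with walls of 5 mm, so it slips over the 14 mm lever with 4 mm play all round. Fully on, the lever's tip meets the bottom, at x = 45 on the bar; the bar's origin is then 140 from the pivot.
- bar_grip (a point): A good place to hold the bar: on the axis of the yellow shaft (20 x 20 mm), 25 mm behind the bar's origin (x = -25 mm).
There are look-alikes about, which are no part of the job. What is shaped like the bar but blue or purple is not meant.

How it is judged:
On the way, in this order (a step that is already met when the one before it is completed fails the run):
1. the bar's socket is slipped at least 25 mm over the lever while the lever is still up (x of lever_tip in the frame of bar between 0.03 and 0.07 m and y of lever_tip in the frame of bar between -0.012 and 0.012 m and z of lever_tip in the frame of bar between -0.012 and 0.012 m and value of joint lever below 0.35 rad), for 0.1 s.
2. the lever is thrown past its dead point to the locked end with the socket still on it (value of joint lever above 0.69 rad and x of lever_tip in the frame of bar below 0.09 m and distance between lever_tip and bar below 0.095 m), for 0.1 s.
At the end, for the whole second after the job is handed in: The lever is locked down (value above 0.69, end stop 0.75); the bar lies flat and at rest on the mat, its middle on the mat (within 100 mm along and 70 mm across of the mat's centre); oil bottle, stone and gauge are within 20 mm of where they began (value of joint lever above 0.69 rad and x of bar in the frame of mat between -0.1 and 0.1 m and y of bar in the frame of mat between -0.07 and 0.07 m and height (world z) of bar below 0.024 m and angle between bar's own x axis and vertical between 1.5 and 1.64 rad and linear speed of bar below 0.02 m/s and distance of each of oil, stone, gauge from where it was at the start of the episode below 0.02 m); the robot touches nothing.
It fails at once if the gripper pushes the lever directly (over 3 N) (contact force between any of the fingers, the arm and lever above 3 N).
It fails at once if the oil bottle, stone or gauge is disturbed (moved more than 20 mm) (distance of any of oil, stone, gauge from where it was at the start of the episode above 0.02 m).
It also fails if it takes over 58 s, if anything falls off the work surface, if the arm or the gripper's body presses on something with over 40 N, if the wrist force passes 120 N, or if a joint passes its speed limit or range.

### The arm

A 6-joint arm with a two-finger parallel gripper is mounted at the origin on the work surface. World frame = base frame: x ahead of the robot, y to its left, z up, the work surface at z = 0. Lengths are in m, angles in rad, forces in N, time in s.
With the tool pointing down it reaches from about 0.2 to 0.875 m from the base axis. Payload 3.4 kg.
Tool frame: the origin (TCP) lies between the finger pads; the fingertips stand 25 mm ahead of it and the grasp point (between the pads) lies 6 mm ahead of it; x points along the fingers, z is the direction in which the jaws open and shut, and the axes are right-handed (so a half turn about x gives the same grasp; the last joint's range is limited). The gripper opens to 94 mm and grips with 3 to 60 N. Pads are 16 mm wide; open, the fingers measure 119 mm over their backs; the gripper's body (75 mm by 177 mm) begins 78 mm behind the grasp point.
Start: joints at [-1.254, 0.276, 1.505, -0, 1.361, -0.121], TCP at [0.244, -0.521, 0.23] pointing down, gripper open.
Joint ranges: [-2.89, 2.89], [-0.75, 2.08], [0.22, 2.7], [-1.18, 4.32], [0.11, 2.71], [-2.7, 2.7]. Speed limits (rad/s): [2.57, 2.57, 3.14, 3.14, 3.14, 3.14].

### API

Orientations are given as a unit quaternion [w, x, y, z].
In Python, from station import * gives the robot as it stands.
- The arm moves only by the tool send_rows, never from a script. Its argument "motion" is a list of rows, each a list of 7 numbers: the shift along the tool's x, y, z in m, then the turn, a rotation vector about the tool's x, y, z in degrees, then the finger opening in m, from 0 to 0.094. In form: [[dx, dy, dz, wx, wy, wz, gripper], ...]. A call has 1 to 12 rows; each row shifts and turns the commanded pose from where the row before left it, along the tool's axes as they then stand; what a row does not reach is not made up. A row lasts 1/8 s, in which the tool goes at most 62.5 mm and 10.7 degrees, less where a joint would pass 70% of its speed; a pose out of reach is approached as far as the arm can. A call with a gripper value outside its range is refused whole. The fingers move at their own pace and stop on an object; "squeeze" is the grip in N (left out, the last holds). Time passes only in rows, so rows that do not move let the fingers close. It gives the time, the measured TCP pose, the force and the opening at its end, in the units of the state.
- read_state(): the state, without advancing time (a new reading comes with each control period).
- snapshot(name): name is "scene" or "side" or "wrist"; returns a dict with "img" (384x512x3 uint8, red, green, blue), "depth" (384x512 float32, m along the optical axis (not along the pixel's ray), 0 where there is no reading), "fovy" (degrees; the focal length in pixels is half the picture's height over the tangent of half this angle, whatever the lens; pixels are square), "cx", "cy" (the principal point, pixels), "distortion" ([k1, k2, p1, p2, k3] as OpenCV has them; the pictures are not rectified), "origin" and "attitude" of the camera in the world. Camera axes: x right, y down, z forward; pixel columns grow to the right and rows downward; lengths in m; the calibration is good to about 2 mm. A picture is of the moment at which its call begins.
- sign_off(): hands the job in, once; it reports no verdict.
The state is a dict: "time_s": time; "qpos": joint angles; "qd": joint speeds; "tau": joint torques, N m; "position": TCP position; "ee_rot": TCP orientation; "contact_force": force on the tool from outside, world axes, zero at the start; "torque": the same for the moment, N m; "width": finger opening in m.
Only numpy, scipy, OpenCV 4.12 (cv2) and the standard library are available. Lean on these libraries where they do the work, as an engineer would, in place of code of your own. Each camera call takes 0.05 s, during which the arm holds its last target. There are 200 camera calls.

## Working session

There is one attempt and no reset: what is moved stays moved. The work goes in short steps, Python scripts to look and compute and a tool call to move; the robot and the scene stay as the last step left them, time stands still between calls to the robot, and variables do not carry over. Pictures are saved under pics/ and viewed, about 8 in all and at most 12, crops included, and the job is handed in when it is done.

Besides the shell and the picture viewer there is one more tool, called after "Request:" as name([rows], argument=value, ...), one row to a line, values as JSON. send_rows: Moves the arm, as the interface text tells. Its arguments: {"type":"object","properties":{"motion":{"type":"array"},"squeeze":{"type":"number"}},"required":["motion"]}

```bash
mkdir -p pics; ls; cat > h.py <<'E'
import numpy as np, cv2, pickle
from scipy.spatial.transform import Rotation as R
from station import *
def snap(n,tag):
    s=snapshot(n); pickle.dump(s,open(f'{tag}.pkl','wb')); cv2.imwrite(f'pics/{tag}.png',s['img'][:,:,::-1]); return s
def att(s):
    a=np.array(s['attitude'],float)
    return a if a.shape==(3,3) else R.from_quat(a,scalar_first=True).as_matrix()
def cloud(s):
    f=192/np.tan(np.radians(s['fovy'])/2); h,w=s['depth'].shape
    K=np.array([[f,0,s['cx']],[0,f,s['cy']],[0,0,1.]])
    uv=np.stack(np.meshgrid(np.arange(w),np.arange(h)),-1).reshape(-1,1,2).astype(float)
    n=cv2.undistortPoints(uv,K,np.array(s['distortion'],float)).reshape(h,w,2)
    d=s['depth'][...,None]
    P=np.concatenate([n*d,d],-1)@att(s).T+np.array(s['origin'])
    P[s['depth']<=0]=np.nan
    return P
def proj(s,X):
    f=192/np.tan(np.radians(s['fovy'])/2); A=att(s)
    K=np.array([[f,0,s['cx']],[0,f,s['cy']],[0,0,1.]])
    c=(np.atleast_2d(X)-np.array(s['origin']))@A
    return cv2.projectPoints(c,np.zeros(3),np.zeros(3),K,np.array(s['distortion'],float))[0][:,0]
E
python3 - <<'E'
from h import *
print(read_state())
for n in ['scene','side','wrist']:
    s=snap(n,n+'0'); print(n,s['fovy'],s['cx'],s['cy'],s['distortion'],s['origin'],s['attitude'])
a=[cv2.imread(f'pics/{n}0.png') for n in ['scene','side']]
cv2.imwrite('pics/both.png',cv2.resize(np.hstack(a),(800,300),interpolation=cv2.INTER_AREA))
E
```

```text
pics
{'time_s': 0.0, 'qpos': array([-1.25400791e+00,  2.76578439e-01,  1.50616546e+00, -3.54904837e-05,
        1.36067925e+00, -1.20953957e-01]), 'qd': array([-8.81333496e-07, -8.37209936e-04,  6.05341273e-04, -2.65927330e-04,
       -3.29112382e-04,  1.23592132e-03]), 'tau': array([-1.17139945e-03, -4.04589021e+01, -2.37230301e+01,  6.98082964e-02,
        3.42835870e-02, -1.47377500e-04]), 'position': array([ 0.24357745, -0.52026124,  0.22960127]), 'ee_rot': array([ 0.59612873,  0.37990648,  0.59714464, -0.37910406]), 'contact_force': array([-0.10689847,  0.50217244, -0.1855295 ]), 'torque': array([-0.02722225,  0.00938472,  0.00907104]), 'width': 0.09375357159024038}
scene 49.18346967247681 256.7484317084562 192.89181906082214 [0.04444911 0.         0.         0.         0.        ] [ 1.18373801 -0.19561549  0.90341735] [-0.29175748  0.73628722  0.56841817 -0.22284408]
side 44.11451977577701 249.62143675377038 182.80586466883926 [-0.19149322  0.          0.          0.          0.        ] [-0.01877305  0.92012802  0.83284927] [ 0.11891741 -0.22054552  0.85480828 -0.45444597]
wrist 69.79719435807229 256.4443154696998 194.29968829260136 [-0.04568279  0.          0.          0.          0.        ] [ 0.30892293 -0.49056947  0.38374764] [ 0.10618552  0.8369396  -0.53256463 -0.06805631]
```

View pics/scene0.png

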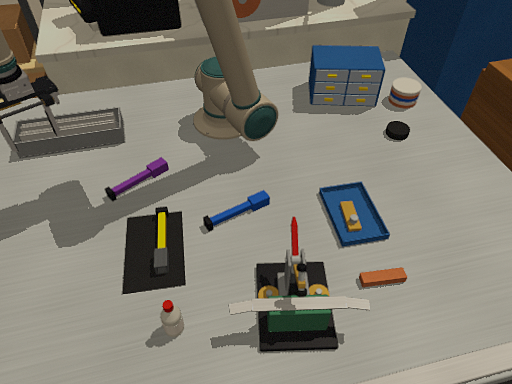

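View pics/side0.png

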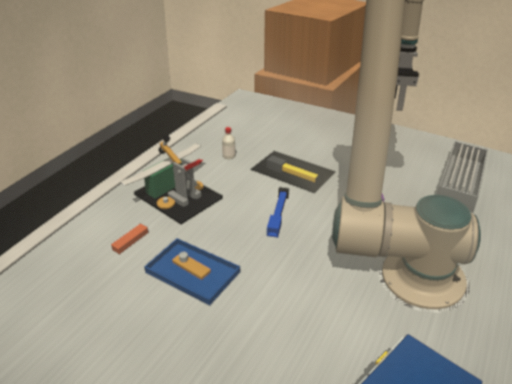

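The scene picture shows the yellow bar with its dark socket at about (162,240) on the black mat. The blue look-alike is at (237,210) and the purple one at (137,180). The red lever is at (295,240), the oil at (171,318), the stone at (383,277) and the gauge at (350,214). Only the yellow one on the mat fits the description. Next I measure and confirm it in a crop.

```bash
python3 - <<'E'
from h import *
s=pickle.load(open('scene0.pkl','rb')); P=cloud(s); hsv=cv2.cvtColor(s['img'],cv2.COLOR_RGB2HSV)
H,S,V=hsv[...,0].astype(int),hsv[...,1],hsv[...,2]
u,v=np.meshgrid(np.arange(512),np.arange(384))
def box(a,b,c,d): return (u>=a)&(u<=b)&(v>=c)&(v<=d)
def info(n,m,q=None):
    p=P[m&np.isfinite(P[...,0])]; c=np.median(p,0); _,_,w=np.linalg.svd(p-p.mean(0),full_matrices=False)
    t=(p-p.mean(0))@w[0]; print(n,len(p),'mean',p.mean(0).round(4),'min',np.percentile(p,1,0).round(3),'max',np.percentile(p,99,0).round(3),'dir',w[0].round(3),'ext',np.percentile(t,[1,99]).round(3)); return p
ylw=box(140,185,205,275)&(H>20)&(H<35)&(S>120)
y=info('yellow',ylw)
top=y[y[:,2]>np.percentile(y[:,2],98)-.006]; print('top z',np.median(top[:,2]))
bar=box(140,185,200,280)&(P[...,2]>0.010)
b=info('bar',bar)
bt=b[b[:,2]>.018]; r=cv2.minAreaRect(bt[:,:2].astype(np.float32)); print('bar rect',r); print(cv2.boxPoints(r))
mat=box(115,195,200,300)&(V<60)&(P[...,2]<.008)
m=info('mat',mat); r=cv2.minAreaRect(m[:,:2].astype(np.float32)); print('mat rect',r, cv2.boxPoints(r))
red=box(285,305,210,265)&((H<6)|(H>174))&(S>150)
l=info('lever',red)
base=box(245,345,255,355)&(V<60)&(abs(P[...,2]-.014)<.004)
m=info('base',base); r=cv2.minAreaRect(m[:,:2].astype(np.float32)); print('base rect',r,cv2.boxPoints(r))
run=box(220,380,285,320)&(abs(P[...,2]-.099)<.006)
m=info('runner',run)
cv2.imwrite('pics/crop.png',np.hstack([cv2.resize(s['img'][195:295,110:200,::-1],None,fx=4,fy=4,interpolation=cv2.INTER_CUBIC),cv2.resize(s['img'][205:305,250:340,::-1],None,fx=4,fy=4,interpolation=cv2.INTER_CUBIC)]))
# side view lever + bar
s2=pickle.load(open('side0.pkl','rb')); P=cloud(s2); hsv=cv2.cvtColor(s2['img'],cv2.COLOR_RGB2HSV); H,S,V=hsv[...,0].astype(int),hsv[...,1],hsv[...,2]
info('lever2',box(180,210,150,180)&((H<6)|(H>174))&(S>140))
info('yellow2',box(270,330,155,190)&(H>18)&(H<35)&(S>120))
E
```

```text
yellow 309 mean [ 0.4574 -0.2612  0.0271] min [ 0.398 -0.279  0.   ] max [ 0.515 -0.246  0.033] dir [ 0.993 -0.117 -0.008] ext [-0.059  0.058]
top z 0.029644218779404485
bar 693 mean [ 0.493  -0.2643  0.0306] min [ 0.384 -0.289  0.011] max [ 0.578 -0.239  0.038] dir [ 0.994 -0.113  0.009] ext [-0.11   0.085]
bar rect ((0.47878730297088623, -0.2636871039867401), (0.032172929495573044, 0.19945907592773438), 83.75932312011719)
[[ 0.37790006 -0.26883715]
 [ 0.5761772  -0.29051936]
 [ 0.57967454 -0.25853705]
 [ 0.38139743 -0.23685485]]
mat 3695 mean [ 0.5081 -0.2928  0.0033] min [ 0.381 -0.365 -0.001] max [ 0.615 -0.211  0.007] dir [ 0.998 -0.069 -0.001] ext [-0.127  0.105]
mat rect ((0.4973054528236389, -0.2882901132106781), (0.14966726303100586, 0.23921716213226318), 84.57856750488281) [[ 0.37116158 -0.3514883 ]
 [ 0.6093086  -0.37408972]
 [ 0.6234493  -0.22509193]
 [ 0.3853023  -0.20249051]]
lever 201 mean [0.6598 0.0311 0.1558] min [0.624 0.02  0.133] max [0.689 0.042 0.179] dir [ 0.776 -0.184 -0.603] ext [-0.043  0.037]
base 2599 mean [0.7594 0.0035 0.0149] min [ 0.626 -0.085  0.011] max [0.857 0.11  0.018] dir [ 0.984 -0.178  0.004] ext [-0.129  0.087]
base rect ((0.7385216355323792, 0.013548634946346283), (0.16927479207515717, 0.2205163836479187), 77.65809631347656) [[ 0.6127208  -0.04556562]
 [ 0.8281409  -0.09269987]
 [ 0.8643225   0.07266289]
 [ 0.64890236  0.11979714]]
runner 2086 mean [0.7895 0.0023 0.0991] min [ 0.754 -0.138  0.094] max [0.83  0.141 0.103] dir [0.215 0.977 0.   ] ext [-0.142  0.143]
lever2 53 mean [0.6503 0.0388 0.1562] min [0.622 0.032 0.132] max [0.679 0.045 0.18 ] dir [ 0.769 -0.143 -0.624] ext [-0.037  0.037]
yellow2 284 mean [ 0.4602 -0.2581  0.0247] min [ 0.4   -0.277  0.005] max [ 0.52  -0.243  0.034] dir [-0.991  0.133  0.024] ext [-0.06   0.061]
```

View pics/crop.png

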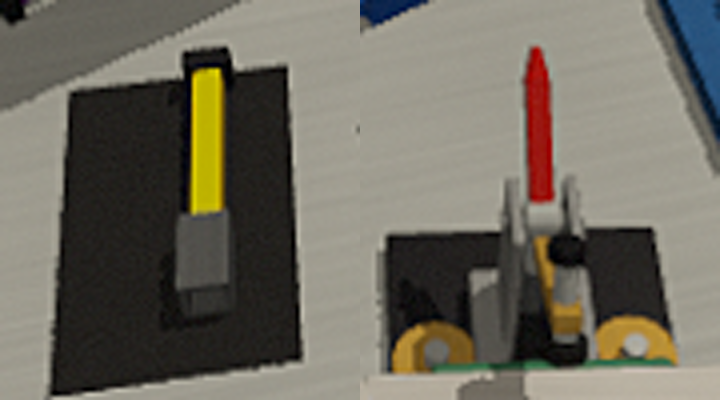

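The enlarged crop confirms the yellow bar, with its mouth pointing away from the robot, and the red lever. The jig yaw agrees between the base plate and the runner (12.4°), and the computed lever tip matches what the camera sees. Now the pre-grasp.

```bash
cat >> h.py <<'E'
from scipy.linalg import logm, expm
PIV=np.array([.6945,.0231,.120]); JY=np.radians(-12.4)   # azimuth of -jig x (bar x when on lever)
def pose(p,Rm): T=np.eye(4); T[:3,:3]=Rm; T[:3,3]=p; return T
def cur():
    s=read_state(); return pose(s['position'],R.from_quat(s['ee_rot'],scalar_first=True).as_matrix())
def rot(yaw,down,sgn=1):
    """tool rotation, bar x at azimuth yaw and 'down' below level; tool y = sgn*bar x"""
    b=np.array([np.cos(yaw)*np.cos(down),np.sin(yaw)*np.cos(down),-np.sin(down)])
    x=np.array([-np.cos(yaw)*np.sin(down),-np.sin(yaw)*np.sin(down),-np.cos(down)])
    y=sgn*b; return np.stack([x,y,np.cross(x,y)],1)
def rows(T0,T1,n):
    T=np.real(expm(np.real(logm(np.linalg.inv(T0)@T1))/n))
    return np.r_[T[:3,3].round(4),R.from_matrix(T[:3,:3]).as_rotvec(degrees=True).round(2)]
E
python3 - <<'E'
from h import *
T0=cur(); print(T0.round(3))
yaw=np.radians(-6.6); b=np.array([np.cos(yaw),np.sin(yaw),0])
g=np.array([.4788,-.2637,0])-.025*b; print(g)
for sg in (1,-1):
    T1=pose(g+[0,0,.13],rot(yaw,0,sg)); print(sg,rows(T0,T1,10))
E
```

```text
[[-0.     0.906  0.424  0.244]
 [ 0.001  0.424 -0.906 -0.52 ]
 [-1.     0.    -0.001  0.23 ]
 [ 0.     0.     0.     1.   ]]
[ 0.45396568 -0.26082657  0.        ]
1 [ 0.01    0.0259 -0.0218  3.17   -0.01    0.    ]
-1 [ 1.000e-02  3.390e-02  2.930e-02 -1.483e+01 -0.000e+00 -1.000e-02]
```

Request:
send_rows([
  [0.01, 0.0259, -0.0218, 3.17, 0, 0, 0.094],
  [0.01, 0.0259, -0.0218, 3.17, 0, 0, 0.094],
  [0.01, 0.0259, -0.0218, 3.17, 0, 0, 0.094],
  [0.01, 0.0259, -0.0218, 3.17, 0, 0, 0.094],
  [0.01, 0.0259, -0.0218, 3.17, 0, 0, 0.094],
  [0.01, 0.0259, -0.0218, 3.17, 0, 0, 0.094],
  [0.01, 0.0259, -0.0218, 3.17, 0, 0, 0.094],
  [0.01, 0.0259, -0.0218, 3.17, 0, 0, 0.094],
  [0.01, 0.0259, -0.0218, 3.17, 0, 0, 0.094],
  [0.01, 0.0259, -0.0218, 3.17, 0, 0, 0.094],
  [0, 0, 0, 0, 0, 0, 0.094],
  [0, 0, 0, 0, 0, 0, 0.094],
])

```text
time_s: 1.65
position: [0.4541, -0.2616, 0.1304]
ee_rot: [-0.47, -0.527, -0.471, 0.528]
contact_force: [-0.9, -0.3, 0.1]
width: 0.094
```

```bash
python3 - <<'E'
from h import *
s=snap('wrist','wrist1'); P=cloud(s); hsv=cv2.cvtColor(s['img'],cv2.COLOR_RGB2HSV); H,S=hsv[...,0].astype(int),hsv[...,1]
ok=(H>20)&(H<35)&(S>120)&(P[...,2]>.022)&(P[...,2]<.036)&(abs(P[...,1]+.26)<.05)&(abs(P[...,0]-.46)<.09)
p=P[ok]; print(len(p),p.mean(0),p.min(0),p.max(0))
c=cv2.fitLine(p[:,:2].astype(np.float32),cv2.DIST_L2,0,.01,.01).ravel(); yaw=np.arctan(c[1]/c[0]); print(c,np.degrees(yaw))
q=P[(P[...,2]>.012)&(P[...,2]<.045)&(abs(P[...,1]+.262)<.045)&(abs(P[...,0]-.48)<.14)]; r=cv2.minAreaRect(q[:,:2].astype(np.float32)); print(r)
T0=cur(); print(T0.round(4))
b=np.array([np.cos(yaw),np.sin(yaw),0]); t=(p[:,:2]-c[2:])@b[:2]; print('yellow ext',t.min(),t.max(), 'ctr by yellow', c[2:]+b[:2]*((t.min()+t.max())/2+.0225))
E
```

```text
2603 [ 0.4627447  -0.26315474  0.02753529] [ 0.39469613 -0.27873946  0.02222172] [ 0.52159421 -0.24612689  0.03350082]
[ 0.99424547 -0.10712612  0.4627447  -0.26315475] -6.149675
((0.479597270488739, -0.26491084694862366), (0.032267071306705475, 0.19473209977149963), 83.7579345703125)
[[-4.000e-04  9.933e-01 -1.152e-01  4.540e-01]
 [-4.000e-04 -1.152e-01 -9.933e-01 -2.619e-01]
 [-1.000e+00 -4.000e-04  5.000e-04  1.306e-01]
 [ 0.000e+00  0.000e+00  0.000e+00  1.000e+00]]
yellow ext -0.06683098646017059 0.059284010158082344 ctr by yellow [ 0.48136346 -0.26516084]
```

View pics/wrist1.png

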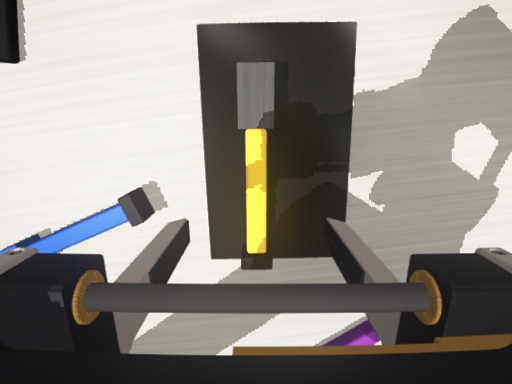

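The wrist picture shows the bar centred between the open fingers (shaft at (256,190), socket at (256,95)), and the blue bar well clear. Lowering and gripping.

Request:
send_rows([
  [0.025, 0, 0, 0, 0, 0, 0.094],
  [0.025, 0, 0, 0, 0, 0, 0.094],
  [0.025, 0, 0, 0, 0, 0, 0.07],
  [0.015, 0, 0, 0.3, 0, 0, 0.06],
  [0.0095, 0, 0, 0, 0, 0, 0.05],
  [0, 0, 0, 0, 0, 0, 0.01],
  [0, 0, 0, 0, 0, 0, 0.01],
  [0, 0, 0, 0, 0, 0, 0.01],
  [0, 0, 0, 0, 0, 0, 0.01],
  [0, 0, 0, 0, 0, 0, 0.01],
  [0, 0, 0, 0, 0, 0, 0.01],
  [0, 0, 0, 0, 0, 0, 0.01],
], squeeze=45)

```text
time_s: 3.2
position: [0.4547, -0.2614, 0.0313]
ee_rot: [0.469, 0.529, 0.469, -0.529]
contact_force: [0.9, 1.5, 3.2]
width: 0.0199
```

```bash
cat >> h.py <<'E'
BT=np.array([.013,.025,0.])   # bar origin in tool frame
def lev(el): return np.array([-np.cos(JY)*np.cos(el),-np.sin(JY)*np.cos(el),np.sin(el)])
def onlever(d,el,bt=BT,tilt=0):  # tool pose with bar origin d from pivot along lever at elevation el
    Rm=rot(JY,el+tilt); return pose(PIV+d*lev(el)-Rm@bt,Rm)
E
python3 - <<'E'
from h import *
T0=cur(); U=pose([-.2,0,0],np.eye(3)); T1=T0@U
T2=onlever(.235,.65); print(T2.round(3)); print(rows(T1,T2,10)); 
t=rows(T1,T2,10); D=pose(t[:3],R.from_rotvec(t[3:],degrees=True).as_matrix()); T=T1
for i in range(10):
    T=T@D
    if i%3==2 or i==9: print((T[:3,3]).round(3),'bar',(T@np.r_[BT,1])[:3].round(3))
E
```

```text
[[-0.591  0.778 -0.215  0.5  ]
 [ 0.13  -0.171 -0.977  0.066]
 [-0.796 -0.605 -0.     0.288]
 [ 0.     0.     0.     1.   ]]
[-5.10e-03 -2.40e-03 -3.31e-02  5.30e-01  1.80e-01 -3.72e+00]
[ 0.461 -0.162  0.247] bar [ 0.483 -0.165  0.23 ]
[ 0.474 -0.064  0.265] bar [ 0.492 -0.067  0.243]
[0.493 0.034 0.282] bar [0.506 0.031 0.257]
[0.5   0.066 0.288] bar [0.512 0.063 0.262]
```

Request:
send_rows([
  [-0.01, 0, 0, 0, 0, 0, 0.01],
  [-0.025, 0, 0, 0, 0, 0, 0.01],
  [-0.03, 0, 0, 0, 0, 0, 0.01],
  [-0.03, 0, 0, 0, 0, 0, 0.01],
  [-0.03, 0, 0, 0, 0, 0, 0.01],
  [-0.03, 0, 0, 0, 0, 0, 0.01],
  [-0.03, 0, 0, 0, 0, 0, 0.01],
  [-0.015, 0, 0, 0, 0, 0, 0.01],
  [0, 0, 0, 0, 0, 0, 0.01],
])

```text
time_s: 4.32
position: [0.4547, -0.2615, 0.2314]
ee_rot: [0.469, 0.529, 0.468, -0.529]
contact_force: [0.4, -0.5, -4.3]
width: 0.0196
```

Request:
send_rows([
  [-0.0051, -0.0024, -0.0331, 0.53, 0.18, -3.72, 0.01],
  [-0.0051, -0.0024, -0.0331, 0.53, 0.18, -3.72, 0.01],
  [-0.0051, -0.0024, -0.0331, 0.53, 0.18, -3.72, 0.01],
  [-0.0051, -0.0024, -0.0331, 0.53, 0.18, -3.72, 0.01],
  [-0.0051, -0.0024, -0.0331, 0.53, 0.18, -3.72, 0.01],
  [-0.0051, -0.0024, -0.0331, 0.53, 0.18, -3.72, 0.01],
  [-0.0051, -0.0024, -0.0331, 0.53, 0.18, -3.72, 0.01],
  [-0.0051, -0.0024, -0.0331, 0.53, 0.18, -3.72, 0.01],
  [-0.0051, -0.0024, -0.0331, 0.53, 0.18, -3.72, 0.01],
  [-0.0051, -0.0024, -0.0331, 0.53, 0.18, -3.72, 0.01],
  [0, 0, 0, 0, 0, 0, 0.01],
  [0, 0, 0, 0, 0, 0, 0.01],
])

```text
time_s: 5.82
position: [0.5004, 0.0654, 0.2862]
ee_rot: [-0.244, -0.38, -0.596, 0.664]
contact_force: [-0.5, 0.2, -3.2]
width: 0.0196
```

```bash
python3 - <<'E'
from h import *
T0=cur(); T2=onlever(.235,.65); print((np.linalg.inv(T2)@T0).round(4))
bar=lambda x:(T0@np.r_[BT+[0,x,0],1])[:3]
tip=PIV+.095*lev(.65)
s=snap('wrist','wrist2'); s1=snap('side','side2'); s3=snap('scene','scene2')
def fit(s,name):
    P=cloud(s); hsv=cv2.cvtColor(s['img'],cv2.COLOR_RGB2HSV); H,S=hsv[...,0].astype(int),hsv[...,1]
    near=np.linalg.norm(P-bar(0),axis=-1)<.12
    y=P[near&(H>18)&(H<35)&(S>110)]; b=T0[:3,:3]; 
    if len(y)>20: q=(y-bar(0))@b; w=np.linalg.svd(q-q.mean(0))[2][0] if len(q)<4000 else np.linalg.svd((q-q.mean(0))[::3],full_matrices=False)[2][0]; print(name,'yellow tool-frame mean',q.mean(0).round(4),q.min(0).round(3),q.max(0).round(3),'dir',w.round(3),len(q))
    Q=(P-PIV); r=P[(np.linalg.norm(P-tip,axis=-1)<.08)&((H<6)|(H>174))&(S>140)]
    L=np.stack([lev(.65),[-np.sin(JY),np.cos(JY),0],np.cross(lev(.65),[-np.sin(JY),np.cos(JY),0])],1)
    if len(r)>5: q=(r-PIV)@L; print(name,'lever frame',q.mean(0).round(4),np.percentile(q,[2,98],axis=0).round(4).tolist(),len(r))
for a,n in ((s,'wrist'),(s1,'side'),(s3,'scene')): fit(a,n)
o=[]
for a in (s1,s3):
    im=a['img'][:,:,::-1].copy(); c=proj(a,tip)[0].astype(int); x=max(c[0]-50,0); yy=max(c[1]-55,0); o.append(cv2.resize(im[yy:yy+100,x:x+100],(400,400),interpolation=cv2.INTER_CUBIC)); print(c,x,yy)
    print(proj(a,[bar(.095),tip,PIV]).round(1).tolist())
cv2.imwrite('pics/two.png',np.hstack(o))
E
```

```text
[[ 1.0e+00  6.0e-04 -7.0e-04  9.0e-04]
 [-6.0e-04  1.0e+00 -8.0e-04  1.3e-03]
 [ 7.0e-04  8.0e-04  1.0e+00  4.0e-04]
 [ 0.0e+00  0.0e+00  0.0e+00  1.0e+00]]
wrist yellow tool-frame mean [-0.0111 -0.0048  0.0005] [-0.117 -0.083 -0.032] [0.013 0.042 0.012] dir [-0.014  1.    -0.01 ] 5165
side yellow tool-frame mean [-0.0031 -0.0212 -0.0072] [-0.118 -0.088 -0.021] [0.01  0.041 0.013] dir [0.001 1.    0.007] 182
side lever frame [ 0.0582  0.0057 -0.0004] [[0.022, 0.0022, -0.0046], [0.0948, 0.0081, 0.0042]] 53
scene yellow tool-frame mean [-0.016   0.011   0.0013] [-0.111 -0.029 -0.032] [-0.005  0.041  0.035] dir [ 0.953  0.29  -0.089] 228
scene lever frame [ 0.0519  0.0003 -0.0072] [[0.0158, -0.0058, -0.0105], [0.091, 0.0067, -0.0034]] 196
[200 160] 150 105
[[209.9, 156.5], [201.0, 160.4], [183.7, 168.7]]
[292 217] 242 162
[[291.9, 197.8], [293.0, 217.2], [294.7, 260.0]]
```

View pics/two.png

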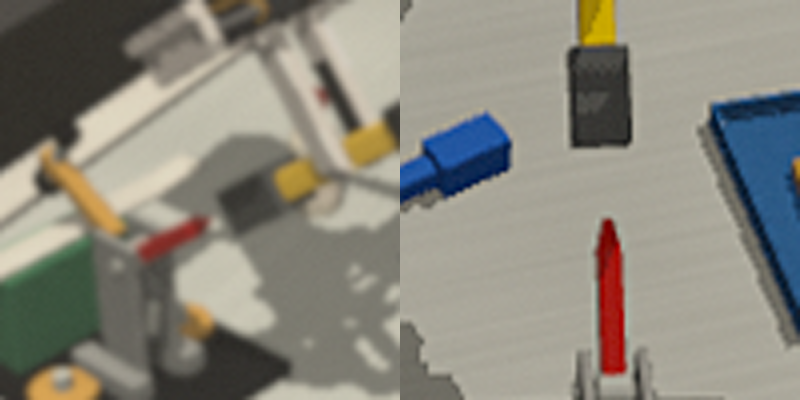

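The bar sits in line with the lever. In the right half the socket mouth is at crop (600,145) and the lever tip at (607,222), which is about 2 mm sideways. In the side view the two axes line up. I'll get a relative reading from the wrist camera, which sees both.

```bash
python3 - <<'E'
from h import *
T0=cur(); o=(T0@np.r_[BT,1])[:3]
for tag in ('wrist2','scene2','side2'):
    s=pickle.load(open(tag+'.pkl','rb')); P=cloud(s); Q=(P-o)@T0[:3,:3]
    hsv=cv2.cvtColor(s['img'],cv2.COLOR_RGB2HSV); H,S,V=hsv[...,0].astype(int),hsv[...,1],hsv[...,2]
    X,Y,Z=Q[...,0],Q[...,1],Q[...,2]
    y=Q[(H>18)&(H<35)&(S>100)&(abs(X)<.016)&(abs(Z)<.016)&(Y>-.09)&(Y<.045)]
    if len(y)>10:print(tag,'yellow',len(y),np.median(y,0).round(4),np.percentile(y,[3,97],axis=0).round(4).tolist(), 'slope x,z per y',np.polyfit(y[:,1],y[:,0],1)[0].round(3),np.polyfit(y[:,1],y[:,2],1)[0].round(3))
    k=Q[(S<90)&(V<130)&(abs(X)<.022)&(abs(Z)<.022)&(Y>.045)&(Y<.1)]
    if len(k)>10:print(tag,'socket',len(k),np.median(k,0).round(4),np.percentile(k,[3,97],axis=0).round(4).tolist())
    r=Q[((H<6)|(H>174))&(S>140)&(abs(X)<.03)&(abs(Z)<.03)&(Y>.1)&(Y<.22)]
    if len(r)>5:print(tag,'lever',len(r),np.median(r,0).round(4),np.percentile(r,[3,97],axis=0).round(4).tolist(),'slope',np.polyfit(r[:,1],r[:,0],1)[0].round(3),np.polyfit(r[:,1],r[:,2],1)[0].round(3))
E
```

```text
wrist2 yellow 5086 [-0.0085 -0.0012  0.0001] [[-0.0097, -0.0763, -0.009], [-0.0063, 0.0408, 0.0095]] slope x,z per y 0.003 -0.005
wrist2 socket 6673 [-0.0143  0.0731 -0.0003] [[-0.0156, 0.0469, -0.0151], [-0.013, 0.097, 0.0147]]
scene2 yellow 212 [-0.0095  0.013   0.0001] [[-0.0126, -0.0161, -0.0087], [-0.0058, 0.0384, 0.0101]] slope x,z per y 0.006 0.028
scene2 socket 368 [-0.0155  0.0725  0.002 ] [[-0.0192, 0.0465, -0.0144], [0.0104, 0.0953, 0.0164]]
scene2 lever 197 [-0.0071  0.1839 -0.0016] [[-0.0103, 0.144, -0.0074], [-0.0034, 0.2173, 0.0046]] slope -0.005 0.01
side2 yellow 193 [-0.001  -0.0383 -0.0078] [[-0.0105, -0.0794, -0.012], [0.0087, 0.0386, 0.0007]] slope x,z per y 0.008 0.017
side2 socket 150 [-0.0009  0.0715 -0.0145] [[-0.0161, 0.0476, -0.0168], [0.0144, 0.0949, -0.0118]]
side2 lever 53 [-0.0003  0.1761 -0.0071] [[-0.0044, 0.1423, -0.0091], [0.0044, 0.2125, -0.0034]] slope 0.026 -0.018
```

Request:
send_rows([
  [0, 0.014, -0.0005, 0, 0, 0, 0.01],
  [0, 0.014, -0.0005, 0, 0, 0, 0.01],
  [0, 0.012, 0, 0, 0, 0, 0.01],
  [0, 0.008, 0, 0, 0, 0, 0.01],
  [0, 0.008, 0, 0, 0, 0, 0.01],
  [0, 0.008, 0, 0, 0, 0, 0.01],
  [0, 0, 0, 0, 0, 0, 0.01],
])

```text
time_s: 6.85
position: [0.5507, 0.0558, 0.2482]
ee_rot: [-0.244, -0.381, -0.596, 0.664]
contact_force: [0.3, -0.1, -4.3]
width: 0.0196
```

Engaged about 20 mm with no contact force; going on to about 43 mm.

Request:
send_rows([
  [0, 0.008, 0, 0, 0, 0, 0.01],
  [0, 0.008, 0, 0, 0, 0, 0.01],
  [0, 0.007, 0, 0, 0, 0, 0.01],
  [0, 0, 0, 0, 0, 0, 0.01],
  [0, 0, 0, 0, 0, 0, 0.01],
])

```text
time_s: 7.48
position: [0.5682, 0.0519, 0.2349]
ee_rot: [-0.244, -0.381, -0.596, 0.664]
contact_force: [-0.6, -0.4, -3.7]
width: 0.0199
```

```bash
python3 - <<'E'
from h import *
T0=cur(); o=(T0@np.r_[BT,1])[:3]; print('d',(o-PIV)@lev(.65), ((o-PIV)@T0[:3,:3]).round(4), read_state()['contact_force'])
s1=snap('side','side3'); s3=snap('scene','scene3')
tip=PIV+.095*lev(.65); t=[]
for a in (s1,s3):
    c=proj(a,tip)[0].astype(int); t.append(cv2.resize(a['img'][c[1]-50:c[1]+50,c[0]-50:c[0]+50,::-1],(400,400),interpolation=cv2.INTER_CUBIC))
cv2.imwrite('pics/three.png',np.hstack(t))
# path: elevation .65 -> -.16 (over-travel), n rows
N=13; els=np.linspace(.65,-.13,N+1); d=.145
A=[onlever(d,e) for e in els]
A=[T0]+A[1:]
for a,b in zip(A,A[1:]): print(rows(a,b,1))
E
```

```text
d 0.14765811022308395 [-0.     -0.1477 -0.001 ] [-0.56588774 -0.42848712 -3.70898389]
[ 1.03e-02  2.20e-03  1.00e-03 -1.00e-02 -2.00e-02  3.45e+00]
[ 1.02e-02 -5.00e-04 -0.00e+00  0.00e+00  0.00e+00  3.44e+00]
[ 1.02e-02 -5.00e-04 -0.00e+00  0.00e+00  0.00e+00  3.44e+00]
[ 1.02e-02 -5.00e-04 -0.00e+00  0.00e+00  0.00e+00  3.44e+00]
[ 1.02e-02 -5.00e-04  0.00e+00 -0.00e+00 -0.00e+00  3.44e+00]
[ 1.02e-02 -5.00e-04  0.00e+00 -0.00e+00 -0.00e+00  3.44e+00]
[ 1.02e-02 -5.00e-04  0.00e+00  0.00e+00 -0.00e+00  3.44e+00]
[ 1.02e-02 -5.00e-04  0.00e+00 -0.00e+00  0.00e+00  3.44e+00]
[ 1.02e-02 -5.00e-04 -0.00e+00 -0.00e+00 -0.00e+00  3.44e+00]
[ 1.02e-02 -5.00e-04  0.00e+00  0.00e+00  0.00e+00  3.44e+00]
[ 1.02e-02 -5.00e-04 -0.00e+00 -0.00e+00 -0.00e+00  3.44e+00]
[ 1.02e-02 -5.00e-04  0.00e+00  0.00e+00 -0.00e+00  3.44e+00]
[ 1.02e-02 -5.00e-04 -0.00e+00 -0.00e+00  0.00e+00  3.44e+00]
```

View pics/three.png

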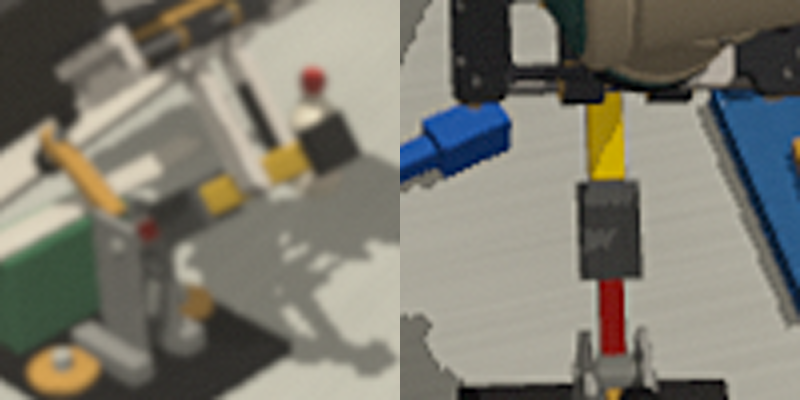

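The socket (610,230 in the crop) covers the lever, with about 42 mm engaged. Swinging down, first half.

Request:
send_rows([
  [0.0102, 0.002, 0, 0, 0, 3.44, 0.01],
  [0.0102, -0.0005, 0, 0, 0, 3.44, 0.01],
  [0.0102, -0.0005, 0, 0, 0, 3.44, 0.01],
  [0.0102, -0.0005, 0, 0, 0, 3.44, 0.01],
  [0.0102, -0.0005, 0, 0, 0, 3.44, 0.01],
  [0.0102, -0.0005, 0, 0, 0, 3.44, 0.01],
], squeeze=60)

```text
time_s: 8.32
position: [0.5429, 0.0578, 0.1845]
ee_rot: [-0.363, -0.485, -0.515, 0.606]
contact_force: [5.6, -1.2, 6.8]
width: 0.0195
```

Request:
send_rows([
  [0.0102, -0.0005, 0, 0, 0, 3.44, 0.01],
  [0.0102, -0.0005, 0, 0, 0, 3.44, 0.01],
  [0.0102, -0.0005, 0, 0, 0, 3.44, 0.01],
  [0.0102, -0.0005, 0, 0, 0, 3.44, 0.01],
  [0.0102, -0.0005, 0, 0, 0, 3.44, 0.01],
  [0.0102, -0.0005, 0, 0, 0, 3.44, 0.01],
  [0.0102, -0.0005, 0, 0, 0, 3.44, 0.01],
  [0, 0, 0, 0, 0, 0, 0.01],
  [0, 0, 0, 0, 0, 0, 0.01],
])

```text
time_s: 9.45
position: [0.5285, 0.0608, 0.1119]
ee_rot: [0.478, 0.579, 0.406, -0.521]
contact_force: [-0.4, 0.3, -3.9]
width: 0.0195
```

```bash
cat >> h.py <<'E'
def relfit(tag,cam):
    T0=cur(); o=(T0@np.r_[BT,1])[:3]
    s=snap(cam,tag); P=cloud(s); hsv=cv2.cvtColor(s['img'],cv2.COLOR_RGB2HSV); H,S,V=hsv[...,0].astype(int),hsv[...,1],hsv[...,2]
    J=np.stack([[-np.cos(JY),-np.sin(JY),0],[-np.sin(JY),np.cos(JY),0],[0,0,1]],1)   # radial out, y, up
    r=((P-PIV)@J)[((H<6)|(H>174))&(S>130)&(np.linalg.norm(P-PIV,axis=-1)<.11)]
    if len(r)>5: print(cam,'lever jig-frame',len(r),np.median(r,0).round(4),np.percentile(r,[3,97],axis=0).round(4).tolist(),'el',np.arctan(np.polyfit(r[:,0],r[:,2],1)[0]).round(3))
    Q=(P-o)@T0[:3,:3]; X,Y,Z=Q[...,0],Q[...,1],Q[...,2]
    y=Q[(H>18)&(H<35)&(S>100)&(abs(X)<.02)&(abs(Z)<.02)&(Y>-.09)&(Y<.05)]
    if len(y)>10: print(cam,'yellow',len(y),np.median(y,0).round(4),np.percentile(y,[3,97],axis=0).round(4).tolist(),'slope',np.polyfit(y[:,1],y[:,0],1)[0].round(3))
    return s
E
python3 - <<'E'
from h import *
print(read_state()['contact_force'],read_state()['torque'])
a=[relfit(c+'4',c) for c in ('scene','side','wrist')]
T=cur(); print('bar o from pivot',(((T@np.r_[BT,1])[:3]-PIV)@T[:3,:3]).round(4),'el',np.arcsin(T[2,1]).round(3))
t=[]
for s in a[:2]:
    c=proj(s,PIV+.095*lev(-.1))[0].astype(int); t.append(cv2.resize(s['img'][c[1]-50:c[1]+50,c[0]-50:c[0]+50,::-1],(400,400),interpolation=cv2.INTER_CUBIC))
cv2.imwrite('pics/four.png',np.hstack(t))
E
```

```text
[-0.4175888   0.2937183  -3.91420543] [ 0.03970344  0.21751345 -0.01076886]
scene lever jig-frame 97 [0.0352 0.     0.0054] [[0.0135, -0.0063, -0.0106], [0.0562, 0.0095, 0.0095]] el -0.183
scene yellow 216 [-0.0122 -0.0135 -0.0002] [[-0.0151, -0.0818, -0.0099], [-0.0043, 0.0311, 0.0106]] slope -0.059
side lever jig-frame 41 [0.0261 0.0054 0.0063] [[0.0162, -0.0043, -0.0029], [0.0482, 0.0142, 0.0123]] el 0.124
side yellow 239 [-0.0087 -0.0485 -0.0064] [[-0.0154, -0.086, -0.012], [0.0052, 0.031, 0.0104]] slope 0.06
wrist lever jig-frame 457 [0.0385 0.0005 0.0028] [[0.0346, -0.0063, 0.0013], [0.0424, 0.0073, 0.0041]] el -0.054
wrist yellow 5044 [-0.0102 -0.0007  0.0006] [[-0.0125, -0.0525, -0.0084], [-0.0074, 0.0399, 0.0102]] slope -0.038
bar o from pivot [-0.0011 -0.1441 -0.0011] el 0.131
```

View pics/four.png

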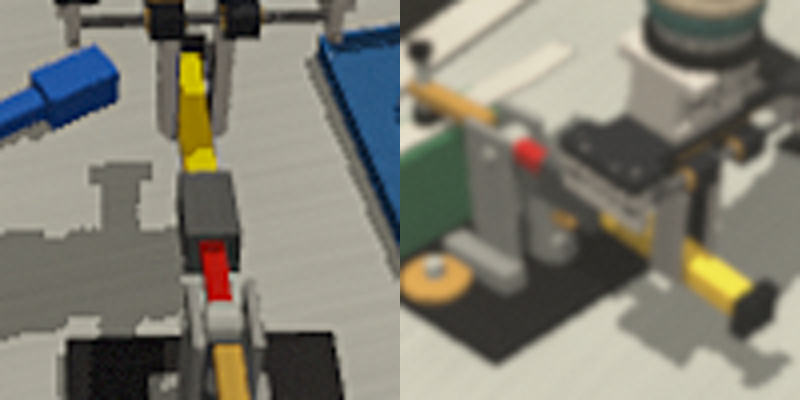

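The brass arm now lies down over the runner and the wrist force is only the bar's weight, so the toggle has snapped over. The wrist camera gives lever elevation ≈ -0.11. A gentle further push will confirm it sits on its stop.

Request:
send_rows([
  [0.003, 0, 0, 0, 0, 0, 0.01],
  [0.003, 0, 0, 0, 0, 0, 0.01],
  [0.003, 0, 0, 0, 0, 0, 0.01],
  [0, 0, 0, 0, 0, 0, 0.01],
])

```text
time_s: 10.1
position: [0.5301, 0.0605, 0.1029]
ee_rot: [0.478, 0.579, 0.406, -0.52]
contact_force: [-1.3, -0.1, 3.0]
width: 0.0193
```

Request:
send_rows([
  [-0.003, 0, 0, 0, 0, 0, 0.01],
  [-0.003, 0, 0, 0, 0, 0, 0.01],
  [0, 0, 0, 0, 0, 0, 0.01],
])

```text
time_s: 10.48
position: [0.5283, 0.0607, 0.108]
ee_rot: [0.478, 0.579, 0.406, -0.521]
contact_force: [0.6, 0.3, -3.6]
width: 0.0196
```

```bash
python3 - <<'E'
from h import *
print(read_state()['contact_force'])
s=relfit('wrist5','wrist')
T0=cur(); o=(T0@np.r_[BT,1])[:3]; P=cloud(s); Q=(P-o)@T0[:3,:3]
hsv=cv2.cvtColor(s['img'],cv2.COLOR_RGB2HSV); H,S,V=hsv[...,0].astype(int),hsv[...,1],hsv[...,2]
X,Y,Z=Q[...,0],Q[...,1],Q[...,2]
k=Q[(S<90)&(X<-.005)&(X>-.03)&(abs(Z)<.012)&(Y>.05)&(Y<.088)]; y=Q[(H>18)&(H<35)&(S>100)&(abs(X)<.02)&(abs(Z)<.007)&(Y>-.06)&(Y<.036)]
for n,q,h in (('sock',k,.016),('yel',y,.010)):
    p=np.polyfit(q[:,1],q[:,0]+h,1); print(n,len(q),'slope',p[0].round(4),'axis x at y=0, .07',np.polyval(p,[0,.07]).round(4),'z',np.median(q[:,2]).round(4))
piv=(PIV-o)@T0[:3,:3]; l=lev(-.1)@T0[:3,:3]; print('pivot in tool-bar',piv.round(4),'lever dir',l.round(4),'lever axis x at tip',(piv+.095*l).round(4),'base',(piv+.045*l).round(4))
E
```

```text
[ 0.58215796  0.29527673 -3.55530525]
wrist lever jig-frame 446 [0.0412 0.0006 0.0026] [[0.0376, -0.0063, 0.001], [0.0449, 0.0075, 0.0045]] el 0.358
wrist yellow 5024 [-0.0109 -0.0001  0.0011] [[-0.0137, -0.0518, -0.0084], [-0.007, 0.0399, 0.0102]] slope -0.06
sock 3894 slope -0.0585 axis x at y=0, .07 [-0.0011 -0.0052] z 0.0001
yel 3220 slope -0.0579 axis x at y=0, .07 [-0.0012 -0.0052] z -0.0
pivot in tool-bar [-0.0029  0.1455  0.001 ] lever dir [-2.990e-02 -9.996e-01  3.000e-04] lever axis x at tip [-0.0057  0.0506  0.001 ] base [-0.0042  0.1005  0.001 ]
```

The lever is on its stop: a 7 N push moved it no further. The bar has slipped 3.3° in the grip and sits 5° off the lever axis, so I align it first, then draw off along its own axis.

Request:
send_rows([
  [-0.0041, 0.0007, 0.0003, 0, 0, -2.5, 0.01],
  [-0.0041, 0.0003, 0.0003, 0, 0, -2.5, 0.01],
  [0, 0, 0, 0, 0, 0, 0.01],
])

```text
time_s: 10.9
position: [0.5293, 0.0599, 0.1164]
ee_rot: [0.455, 0.561, 0.431, -0.541]
contact_force: [0.3, 0.7, -4.3]
width: 0.0194
```

Request:
send_rows([
  [0.0003, -0.006, 0, 0, 0, 0, 0.01],
  [0.0006, -0.01, 0, 0, 0, 0, 0.01],
  [0.0006, -0.01, 0, 0, 0, 0, 0.01],
  [0, 0, 0, 0, 0, 0, 0.01],
])

```text
time_s: 11.4
position: [0.5016, 0.0659, 0.1138]
ee_rot: [0.455, 0.56, 0.431, -0.542]
contact_force: [0.2, 0.4, -3.8]
width: 0.0198
```

Request:
send_rows([
  [0.0008, -0.014, 0, 0, 0, 0, 0.01],
  [0.0008, -0.014, 0, 0, 0, 0, 0.01],
  [0.001, -0.018, 0, 0, 0, 0, 0.01],
  [0.001, -0.018, 0, 0, 0, 0, 0.01],
  [0, 0, 0, 0, 0, 0, 0.01],
])

```text
time_s: 12.02
position: [0.4386, 0.0797, 0.1072]
ee_rot: [0.455, 0.56, 0.432, -0.542]
contact_force: [0.3, -0.5, -4.0]
width: 0.0195
```

```bash
python3 - <<'E'
from h import *
s=relfit('scene6','scene'); relfit('side6','side'); w=relfit('wrist6','wrist')
T0=cur(); print(read_state()['contact_force'],T0[:3,3]); o=(T0@np.r_[BT,1])[:3]
P=cloud(w); Q=(P-o)@T0[:3,:3]
hsv=cv2.cvtColor(w['img'],cv2.COLOR_RGB2HSV); H,S,V=hsv[...,0].astype(int),hsv[...,1],hsv[...,2]
X,Y,Z=Q[...,0],Q[...,1],Q[...,2]
y=Q[(H>18)&(H<35)&(S>100)&(abs(X)<.02)&(abs(Z)<.007)&(Y>-.06)&(Y<.036)]; p=np.polyfit(y[:,1],y[:,0]+.01,1); print('bar slope',p)
k=Q[(S<90)&(abs(X)<.03)&(abs(Z)<.012)&(Y>.05)&(Y<.12)]; print('mouth y',np.percentile(k[:,1],98))
# place: bar origin over mat centre-ish, level
sl=p[0]; yaw=np.radians(-6.2); ang=np.arctan(-sl)  # bar is raised by ang vs tool y -> tool must tilt mouth-down by ang
Rm=rot(yaw,ang); bt=BT+[p[1],0,0]
c=np.array([.490,-.280,.018])
T3=pose(c+[0,0,.10]-Rm@bt,Rm); T2=pose(c+[0,0,.20]-Rm@bt,Rm)
U=T0@pose([-.12,0,0],np.eye(3)); print('up .12 then',rows(U,T2,10)); print('T2',T2.round(3)); np.save('T3.npy',T3); np.save('bt.npy',bt)
cv2.imwrite('pics/six.png',np.hstack([cv2.resize(s['img'][190:310,220:340,::-1],(400,400)),cv2.resize(w['img'][:,56:440,::-1],(400,400))]))
E
```

```text
scene lever jig-frame 141 [0.046  0.0002 0.0045] [[0.0131, -0.0061, -0.0023], [0.0853, 0.0063, 0.0091]] el 0.022
scene yellow 195 [-0.0122 -0.0153  0.0002] [[-0.0166, -0.08, -0.0089], [-0.0065, 0.0316, 0.0103]] slope -0.077
side lever jig-frame 124 [0.0491 0.0043 0.0029] [[0.0173, -0.0047, -0.0067], [0.0883, 0.0089, 0.0087]] el -0.1
side yellow 259 [-0.0081 -0.046  -0.0067] [[-0.0146, -0.0838, -0.0108], [0.0064, 0.0358, 0.0111]] slope 0.005
wrist yellow 5024 [-0.0108 -0.0003  0.0006] [[-0.0138, -0.0521, -0.0084], [-0.007, 0.0399, 0.0101]] slope -0.059
[ 0.78275941 -0.34610634 -4.08211254] [0.44207381 0.0793456  0.107973  ]
bar slope [-0.05736059 -0.0010354 ]
mouth y 0.09583209177295214
up .12 then [-3.00e-04  8.90e-03  3.48e-02 -6.20e-01 -1.00e-02 -5.90e-01]
T2 [[-0.057  0.993 -0.108  0.466]
 [ 0.006 -0.108 -0.994 -0.277]
 [-0.998 -0.057  0.     0.231]
 [ 0.     0.     0.     1.   ]]
```

View pics/six.png

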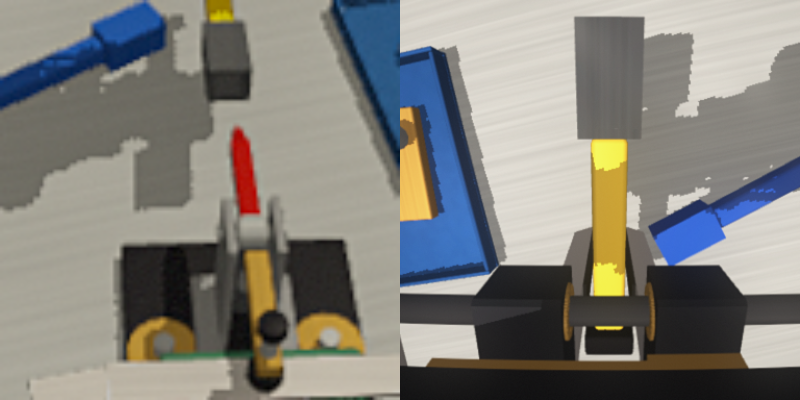

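The lever stays down with the bar drawn off: the red lever tip is at crop (238,130), clear of the socket, and the brass arm rests on the runner. Carrying the bar back over the mat.

Request:
send_rows([
  [-0.03, 0, 0, 0, 0, 0, 0.01],
  [-0.03, 0, 0, 0, 0, 0, 0.01],
  [-0.03, 0, 0, 0, 0, 0, 0.01],
  [-0.03, 0, 0, 0, 0, 0, 0.01],
  [0, 0, 0, 0, 0, 0, 0.01],
])

```text
time_s: 12.8
position: [0.4384, 0.0804, 0.2296]
ee_rot: [0.456, 0.563, 0.429, -0.54]
contact_force: [-0.4, 0.3, -4.8]
width: 0.0194
```

Request:
send_rows([
  [-0.0003, 0.0089, 0.0348, -0.62, 0, -0.59, 0.01],
  [-0.0003, 0.0089, 0.0348, -0.62, 0, -0.59, 0.01],
  [-0.0003, 0.0089, 0.0348, -0.62, 0, -0.59, 0.01],
  [-0.0003, 0.0089, 0.0348, -0.62, 0, -0.59, 0.01],
  [-0.0003, 0.0089, 0.0348, -0.62, 0, -0.59, 0.01],
  [-0.0003, 0.0089, 0.0348, -0.62, 0, -0.59, 0.01],
  [-0.0003, 0.0089, 0.0348, -0.62, 0, -0.59, 0.01],
  [-0.0003, 0.0089, 0.0348, -0.62, 0, -0.59, 0.01],
  [-0.0003, 0.0089, 0.0348, -0.62, 0, -0.59, 0.01],
  [-0.0003, 0.0089, 0.0348, -0.62, 0, -0.59, 0.01],
  [0, 0, 0, 0, 0, 0, 0.01],
  [0, 0, 0, 0, 0, 0, 0.01],
])

```text
time_s: 14.3
position: [0.4649, -0.2768, 0.2286]
ee_rot: [-0.455, -0.512, -0.489, 0.54]
contact_force: [-0.6, -0.6, -4.4]
width: 0.0194
```

```bash
python3 - <<'E'
from h import *
T0=cur(); T3=np.load('T3.npy'); bt=np.load('bt.npy'); Tp=T3.copy(); Tp[2,3]-=.10
print((T0@np.r_[bt,1]).round(4), rows(T0,T3,6),'then',rows(T3,Tp,1)); print(rows(T0,Tp,1))
w=relfit('wrist7','wrist')
o=(T0@np.r_[bt,1])[:3]; P=cloud(w)
hsv=cv2.cvtColor(w['img'],cv2.COLOR_RGB2HSV); H,S=hsv[...,0].astype(int),hsv[...,1]
Q=(P-o)@T0[:3,:3]
y=P[(H>18)&(H<35)&(S>100)&(np.abs(Q)<[.02,.06,.007]).all(-1)]; print('top z slope',np.polyfit(y[:,0],y[:,2],1),'z',y[:,2].mean(),'exp',o[2]+.01)
E
```

```text
[ 0.489  -0.2794  0.2151  1.    ] [ 0.0162  0.0011  0.0001 -0.01   -0.03    0.04  ] then [ 0.0998  0.0057 -0.     -0.     -0.      0.    ]
[ 0.1968  0.0132  0.0011 -0.04   -0.19    0.27  ]
wrist yellow 5090 [-0.0108 -0.0008  0.0011] [[-0.0139, -0.0519, -0.0087], [-0.0069, 0.0398, 0.0103]] slope -0.058
top z slope [-0.00272852  0.22653044] z 0.22519817016124533 exp 0.22513742952172358
```

The bar is level to 0.2°. Lowering it.

Request:
send_rows([
  [0.03, 0.002, 0, 0, 0, 0, 0.01],
  [0.03, 0.002, 0, 0, 0, 0, 0.01],
  [0.03, 0.002, 0.001, 0, -0.2, 0.2, 0.01],
  [0.03, 0.002, 0, 0, 0, 0, 0.01],
  [0.03, 0.002, 0, 0, 0, 0, 0.01],
  [0.02, 0.0015, 0, 0, 0, 0, 0.01],
  [0.015, 0.001, 0, 0, 0, 0, 0.01],
  [0.007, 0.0005, 0, 0, 0, 0, 0.01],
  [0, 0, 0, 0, 0, 0, 0.01],
])

```text
time_s: 15.48
position: [0.4673, -0.2785, 0.0379]
ee_rot: [-0.458, -0.512, -0.486, 0.54]
contact_force: [-0.2, -0.3, -3.8]
width: 0.0195
```

Request:
send_rows([
  [0.002, 0, 0, 0, 0, 0, 0.01],
  [0.002, 0, 0, 0, 0, 0, 0.01],
  [0, 0, 0, 0, 0, 0, 0.01],
])

```text
time_s: 15.85
position: [0.467, -0.2788, 0.034]
ee_rot: [-0.458, -0.512, -0.486, 0.54]
contact_force: [0.2, 0.9, -3.4]
width: 0.0192
```

Request:
send_rows([
  [0.0015, 0, 0, 0, 0, 0, 0.01],
  [0.001, 0, 0, 0, 0, 0, 0.01],
  [0, 0, 0, 0, 0, 0, 0.01],
  [0, 0, 0, 0, 0, 0, 0.01],
], squeeze=15)

```text
time_s: 16.35
position: [0.4668, -0.2787, 0.0313]
ee_rot: [-0.458, -0.512, -0.486, 0.54]
contact_force: [0.1, 0.2, -3.3]
width: 0.0197
```

Request:
send_rows([
  [0.001, 0, 0, 0, 0, 0, 0.01],
  [0.0005, 0, 0, 0, 0, 0, 0.01],
  [0, 0, 0, 0, 0, 0, 0.01],
], squeeze=5)

```text
time_s: 16.73
position: [0.467, -0.2787, 0.0311]
ee_rot: [-0.458, -0.512, -0.486, 0.54]
contact_force: [-0.9, 1.6, 5.8]
width: 0.0199
```

The bar is on the mat (the force has reversed to +5.8 N). Releasing, retreating straight up and checking.

Request:
send_rows([
  [-0.001, 0, 0, 0, 0, 0, 0.02],
  [0, 0, 0, 0, 0, 0, 0.06],
  [0, 0, 0, 0, 0, 0, 0.06],
  [0, 0, 0, 0, 0, 0, 0.06],
  [-0.02, 0, 0, 0, 0, 0, 0.06],
  [-0.04, 0, 0, 0, 0, 0, 0.08],
  [-0.05, 0, 0, 0, 0, 0, 0.094],
  [-0.05, 0, 0, 0, 0, 0, 0.094],
  [-0.03, 0, 0, 0, 0, 0, 0.094],
  [0, 0, 0, 0, 0, 0, 0.094],
  [0, 0, 0, 0, 0, 0, 0.094],
])

```text
time_s: 18.1
position: [0.4767, -0.2789, 0.2192]
ee_rot: [-0.457, -0.512, -0.487, 0.54]
contact_force: [0.4, -0.5, 0.5]
width: 0.0939
```

```bash
python3 - <<'E'
from h import *
print(read_state()['contact_force'])
w=snap('wrist','wrist8'); P=cloud(w)
q=P[(P[...,2]>.014)&(P[...,2]<.045)&(abs(P[...,1]+.28)<.06)&(abs(P[...,0]-.49)<.15)]; print(cv2.minAreaRect(q[:,:2].astype(np.float32)),np.percentile(q[:,2],[50,95]))
hsv=cv2.cvtColor(w['img'],cv2.COLOR_RGB2HSV); m=(hsv[...,0]>18)&(hsv[...,0]<35)&(hsv[...,1]>100)&(abs(P[...,1]+.28)<.06)&(abs(P[...,0]-.47)<.12)&(P[...,2]<.05)&(P[...,2]>.023)
y=P[m]; print('yellow z',y[:,2].mean(),'slope',np.polyfit(y[:,0],y[:,2],1)[0])
relfit('side8','side')
s=relfit('scene8','scene'); s0=pickle.load(open('scene0.pkl','rb'))
d=cv2.absdiff(s['img'],s0['img']).max(-1)
for n,(a,b,c,e) in dict(oil=(155,190,295,340),stone=(355,410,262,290),gauge=(335,368,195,235)).items(): print(n,'pixels changed',(d[c:e,a:b]>40).sum())
E
```

```text
[ 0.44977132 -0.54288999  0.48022377]
((0.4915021061897278, -0.2826605439186096), (0.03219533711671829, 0.1937483251094818), 83.94134521484375) [0.03210825 0.03472703]
yellow z 0.02761693277001411 slope -0.0029424818051448543
side lever jig-frame 122 [0.0486 0.0039 0.0023] [[0.0171, -0.0042, -0.0052], [0.0882, 0.0081, 0.0093]] el -0.098
scene lever jig-frame 137 [0.0466 0.0004 0.0042] [[0.0133, -0.0056, -0.0012], [0.0863, 0.0064, 0.0084]] el -0.11
oil pixels changed 0
stone pixels changed 0
gauge pixels changed 0
```

View pics/scene8.png

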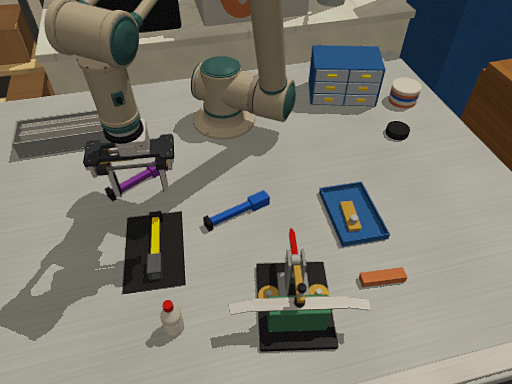

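The bar lies flat on the mat at (155,245), the lever is down at (293,245), the bottle, stone and gauge are unmoved, and the gripper is clear of everything. Handing in.

```bash
python3 -c "
from station import *
print(sign_off())"
```

```text
the job is handed in; nothing more can be done
None
```

The skate runner is clamped. I slipped the yellow bar about 42 mm over the lever, swung the lever past its dead point, drew the bar off and laid it back on the mat. I handed the job in after about 18 s of the 58 s allowed; `sign_off` reported no verdict.

**Last checks:**
- **Lever:** its elevation measured about -0.10 rad (side camera) and -0.11 rad (scene camera), against -0.10 at the end stop. Earlier, a gentle extra push of about 7 N met resistance at the stop.
- **Bar:** it is level to within 0.2° with its axis about 18 mm high. Its middle is about 8 mm from the mat's centre.
- **Bottle, stone and gauge:** no pixels changed around any of them between the first and last scene pictures.
- **Robot:** the gripper is open and about 0.2 m above the bar, with the wrist force near zero.

**Disagreements:**
- The bar slipped about 3.3° in the grip during the swing; I corrected for that before drawing it off.
- While the socket was still on, and just after, some lever-angle readings disagreed because little of the lever was visible. At that stage I relied on the wrist camera's lever height, the wrist force and the brass arm being down.

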